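Unmould a tartlet over a can and cover it in the dish

TASK

Unmould the tartlet: carry its loose-based tin level onto the small can so that the can pushes the base up through the ring, and bring the ring all the way down to the counter round the can. Then grip the freed tartlet on its base from above, set it upright in the middle of the brown dish without dropping it, and cover the dish squarely with the glass lid. Leave the ring lying round the can, and leave the other things on the counter where they are.

Things in the scene. Friction and masses are not known exactly. Their poses are not given: they have to be found in the camera images.
- ring_mid (a point): Centre, half-way up (14 mm), of the tartlet tin's ring: a fluted steel ring, 68 to 70 mm over the outside, 28 mm tall, inner diameter 64 mm, open above and below but for a lip 2 mm thick at its foot that leaves a 55 mm hole. z is its axis, up. It starts on the counter with the tartlet inside. It is stiff and may be gripped across its outside.
- tart_mid (a point): Centre, half-way up (12 mm), of the tartlet with its loose base: a firm round pastry case baked on a 3 mm steel disc, one stiff body 61 mm in diameter and 24 mm tall in all, 70 to 110 g. It starts loose in the ring, the disc resting on the lip (disc underside 2 mm above the ring's foot, tartlet top 2 mm below the ring's rim), with 1.5 mm of play all round, so that it cannot be gripped until it has been pushed up. z is its axis, up.
- small_can_mid (a point): Centre, half-way up (20 mm), of the small can: a full food can standing on the counter, 46 mm in diameter, 40 mm tall, loose, about 0.1 kg. The only one of the two cans that passes through the 55 mm hole of the ring. z up.
- wide_can_mid (a point): Centre, half-way up (18 mm), of the wide can: a flat food can, 68 mm in diameter, 36 mm tall; too wide to pass through the ring. Bystander.
- dish_floor (a point): Centre of the inner floor of the brown ceramic dish, 6 mm above the counter. The dish is round, 170 mm over its rim, 42 mm tall (rim 36 mm above this point), about 150 mm wide inside, open above, loose, about 0.6 kg. z up.
- lid_knob (a point): Centre of the steel knob of the glass lid: the knob is a disc 30 mm in diameter and 20 mm tall, its centre 38 mm above the underside of the lid's edge, its top 48 mm above it. The lid is round, 176 mm in diameter, about 0.3 kg, with a domed top that reaches 19 mm under the knob (9 mm clear below the knob). It starts flat on the counter. z up.
- lid_under (a point): Centre of the underside of the glass lid, level with the bottom of its edge, 38 mm below the knob's centre.
- strainer: Small steel strainer lying mesh up, 170 mm long: a bowl 64 mm wide and 28 mm tall centred 45 mm along +x from this origin, a flat handle 11 mm wide and 6 mm tall reaching to 83 mm along -x. Origin half-way along its length, on the counter. Bystander. (Farther out, beyond the working area at the robot's right front, stands a heavy kawali 88 mm tall, its rim some 0.12 m or more from the nearest of the other places' centres.)
- pinch_bowl: Small round silicone pinch bowl, 76 mm in diameter, 30 mm tall. Origin at the centre of its foot. Bystander.
Not all that is in view belongs to the job. Of the things that look like the part that bears dish_floor, the smaller one is meant.

How it is judged:
By the outcome, as a careful person would: the job done as asked, in the order asked, and still so for the second after the job is handed in, with the robot touching nothing.
It also fails if it takes over 64 s, if anything falls off the work surface, if the arm or the gripper's body presses on something with over 40 N, if the wrist force passes 120 N, or if a joint passes its speed limit or range.

ROBOT

A 6-joint arm with a two-finger parallel gripper is mounted at the origin on the work surface. World frame = base frame: x ahead of the robot, y to its left, z up, the work surface at z = 0. Lengths are in mm, angles in rad, forces in N, time in s.
With the tool pointing down it reaches from about 350 to 975 mm from the base axis. Payload 7.1 kg.
Tool frame: the origin (TCP) lies between the finger pads; the fingertips stand 19 mm ahead of it and the grasp point (between the pads) is the TCP; z points along the fingers, y is the line along which they close (so a half turn about z gives the same grasp; the last joint's range is limited). The gripper opens to 88 mm and grips with 3 to 60 N. Pads are 20 mm wide; open, the fingers measure 115 mm over their backs; the gripper's body (75 mm by 178 mm) begins 61 mm behind the grasp point.
Start: joints at [1.271, 0.423, 1.63, -0, 1.089, -0.019], TCP at [173.171, 600.513, 203.775] pointing down, gripper open.
Joint ranges: [-3, 3], [-0.9, 2.11], [0.09, 2.58], [-1.31, 4.45], [0.11, 2.69], [-2.54, 2.54]. Speed limits (rad/s): [2.39, 2.39, 3.01, 3.14, 3.14, 3.14].

INTERFACE

Orientations are given as a rotation vector (axis times angle).
In Python, from workcell import ctrl gives the robot as it stands.
- The arm moves only by the tool arm_command, never from a script. Its argument "series" is a list of rows, each an object with "linear": the shift along the tool's x, y, z in m, a list of three; "turn": the turn about the tool's z in rad. A call has 1 to 10 rows; each row shifts and turns the commanded pose from where the row before left it, along the tool's axes as they then stand; what a row does not reach is not made up. A row lasts 1/10 s, in which the tool goes at most 50 mm and 8.59 degrees, less where a joint would pass 70% of its speed; a pose out of reach is approached as far as the arm can. A call with a gripper value outside its range is refused whole. "jaw" is the opening, from -1 (shut) to 1 (fully open), set as the call begins (left out, the last holds). The fingers move at their own pace and stop on an object; the grip force is fixed at half the most. Time passes only in rows, so rows that do not move let the fingers close. It gives the time, the measured TCP pose, the force, the opening and the grip force at its end, in the units of the state.
- ctrl.get_obs(): the state, without advancing time (a new reading comes with each control period).
- ctrl.get_image(name): name is "scene" or "top"; returns a dict with "frame" (420x560x3 uint8, blue, green, red), "fx", "fy", "cx", "cy" (pixels), "k1" (the pictures are not rectified: a ray, as slopes to the right and down, at radius r is drawn at 1 + k1 r^2 times it, then the intrinsics apply), "rvec" (rotation vector, rad) and "tvec" (3), from world to camera coordinates, as OpenCV has them. Camera axes: x right, y down, z forward; pixel columns grow to the right and rows downward; lengths in mm; the calibration is good to about 2 mm. A picture is of the moment at which its call begins. There is no depth.
- ctrl.close_job(): hands the job in; it is judged then, once.
The state is a dict: "t": time; "qpos": joint angles; "qvel": joint speeds; "joint_torque": joint torques, N m; "ee_pos": TCP position; "orientation": TCP orientation; "ft_force": force on the tool from outside, world axes, zero at the start; "moment": the same for the moment, N m; "width": finger opening in mm; "grasp_force": force on a finger pad.
Only numpy, scipy, OpenCV 4.12 (cv2) and the standard library are available. Lean on these libraries where they do the work, as an engineer would, in place of code of your own. Each camera call takes 0.05 s, during which the arm holds its last target. There are 200 camera calls.

## Working session

There is one attempt and no reset: what is moved stays moved. The work goes in short steps, Python scripts to look and compute and a tool call to move; the robot and the scene stay as the last step left them, time stands still between calls to the robot, and variables do not carry over. Pictures are saved under pics/ and viewed, at most 10 in all, crops included, and the job is handed in when it is done.

Besides the shell and the picture viewer there is one more tool, called as name([rows], argument=value, ...), one row to a line, values as JSON. arm_command: Moves the arm, as the interface text tells. Its arguments: {"type":"object","properties":{"series":{"type":"array"},"jaw":{"type":"number"}},"required":["series"]}

```bash
mkdir -p pics; ls; cat > h.py <<'E'
import numpy as np, cv2
from workcell import ctrl
def cam(name,save=None):
    d=ctrl.get_image(name)
    if save: cv2.imwrite('pics/'+save,d['frame'])
    return d
def ray(d,u,v):
    K=np.array([[d['fx'],0,d['cx']],[0,d['fy'],d['cy']],[0,0,1.]])
    p=np.array([(u-d['cx'])/d['fx'],(v-d['cy'])/d['fy']]);q=p.copy()
    for _ in range(30): q=p/(1+d['k1']*(q@q))
    R=cv2.Rodrigues(np.array(d['rvec'],float))[0];t=np.array(d['tvec'],float).ravel()
    return -R.T@t, R.T@np.array([q[0],q[1],1])
def onplane(d,u,v,z):
    c,r=ray(d,u,v); return c+r*(z-c[2])/r[2]
def circ(d,pts,z):
    P=np.array([onplane(d,u,v,z)[:2] for u,v in pts])
    A=np.c_[2*P,np.ones(len(P))];s=np.linalg.lstsq(A,(P**2).sum(1),rcond=None)[0]
    return s[:2],np.sqrt(s[2]+s[:2]@s[:2])
E
python3 - <<'E'
from h import *
for n in ('scene','top'):
    d=cam(n,n+'0.png'); c,_=ray(d,280,210); print(n,c,{k:d[k] for k in d if k!='frame'})
print(ctrl.get_obs())
E
```

```text
pics
scene [1057.64391307 -891.08245206  766.12519368] {'fx': 528.2622500416877, 'fy': 528.2622500416877, 'cx': 272.28765951019875, 'cy': 209.9019808930353, 'k1': -0.09672231925703859, 'rvec': array([ 2.10244799,  0.66565398, -0.35370128]), 'tvec': array([-343.54726221, -140.68755155, 1536.80470037])}
top [ 297.66474792  -97.08240896 1087.87489047] {'fx': 431.4050721324336, 'fy': 431.4050721324336, 'cx': 285.53223086307634, 'cy': 212.04615343598192, 'k1': -0.09164530848484284, 'rvec': array([ 2.1183752 , -2.13907747,  0.17985792]), 'tvec': array([ -88.35848116,  481.65113629, 1020.64001259])}
{'t': 0.1, 'qpos': array([ 1.27102408e+00,  4.23762792e-01,  1.63060627e+00,  2.58650993e-05,
        1.08856785e+00, -1.90042891e-02]), 'qvel': array([-0.00011184, -0.00094954, -0.00139171, -0.00067362, -0.00099919,
       -0.00078229]), 'joint_torque': array([ 1.25253450e-04, -5.45610559e+01, -2.74324143e+01,  6.45875023e-02,
        1.89246191e-02,  3.57681586e-06]), 'ee_pos': array([173.00134805, 600.04097364, 203.0833238 ]), 'orientation': array([-4.39567655e-01, -3.11044977e+00,  2.07891443e-03]), 'ft_force': array([-0.17595897,  0.19847911, -1.30156692]), 'moment': array([-0.00630579,  0.01295597,  0.00453765]), 'grasp_force': 0.0, 'width': 87.75225518955482}
```

View pics/top0.png

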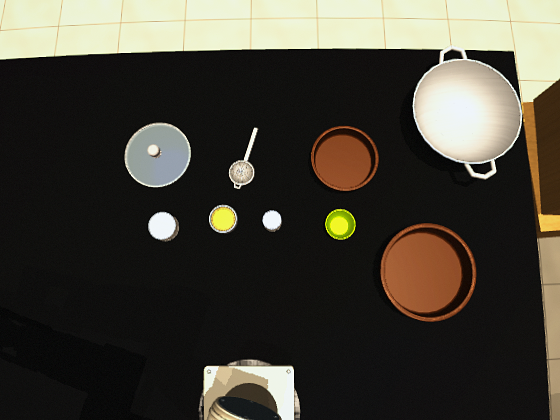

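View pics/scene0.png

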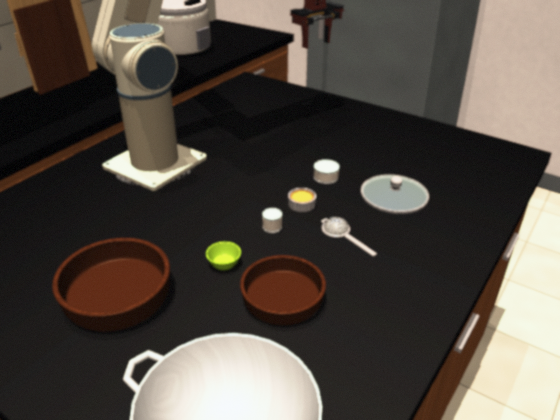

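Top view shows: lid at (157,155) with its knob at (153,150), small dish (344,158), tartlet (223,219), small can (272,220), wide can (163,226), strainer (241,172), pinch bowl (340,224), big dish (428,272) and kawali (467,110). The scene view agrees, and the arm is clear of everything.

```bash
python3 - <<'E'
from h import *
def run(n,items):
    d=cam(n); f=d['frame']; g=f.max(2)
    for name,(u,v,r,z,th) in items.items():
        m=np.zeros(g.shape,np.uint8); cv2.circle(m,(u,v),r,255,-1)
        b=((g>th)*255).astype(np.uint8)&m
        cs,_=cv2.findContours(b,cv2.RETR_EXTERNAL,cv2.CHAIN_APPROX_NONE)
        c=max(cs,key=cv2.contourArea); h=cv2.convexHull(c)[:,0].astype(float)
        # densify: use all contour points on hull
        e=cv2.fitEllipse(c); C,R=circ(d,c[:,0].astype(float),z)
        P=onplane(d,*e[0],z)
        print(n,name,'ell',np.round(e[0],1),np.round(e[1],1),'pt',P[:2].round(1),'circ',C.round(1),'D',round(2*R,1))
run('top',dict(tart=(223,219,19,28,70),can=(272,220,16,40,90),wide=(163,226,22,36,90),dish=(344,158,40,42,50),lid=(157,155,40,6,60),knob=(153,150,8,48,170),bowl=(340,224,20,30,70)))
d=cam('top','t1.png');s=cam('scene','s1.png')
a=cv2.resize(d['frame'][110:250,110:390],None,fx=2.85,fy=2.85,interpolation=cv2.INTER_CUBIC)
cv2.imwrite('pics/tc.png',a)
b=cv2.resize(s['frame'][150:330,220:440],None,fx=3.3,fy=3.3,interpolation=cv2.INTER_CUBIC)
cv2.imwrite('pics/sc.png',b)
E
```

```text
top tart ell [222.6 218.5] [27.8 27.9] pt [468.5  64.2] circ [468.7  64.3] D 70.0
top can ell [271.6 220. ] [18.2 20.5] pt [461.5 -58.6] circ [461.5 -58.6] D 47.8
top wide ell [162.9 226. ] [27.4 30.5] pt [449.8 211.9] circ [449.9 212. ] D 72.9
top dish ell [344.4 157.8] [64.1 67.3] pt [ 618.  -242.7] circ [ 619.3 -243. ] D 169.5
top lid ell [157.2 154.5] [62.8 67.2] pt [644.6 244.2] circ [646.1 244.9] D 176.9
top knob ell [152.4 149.2] [10.1 11.2] pt [645.5 244.2] circ [645.5 244.2] D 27.9
top bowl ell [340.  223.9] [29.7 30.6] pt [ 451.7 -227.7] circ [ 451.9 -227.8] D 75.2
```

View pics/tc.png

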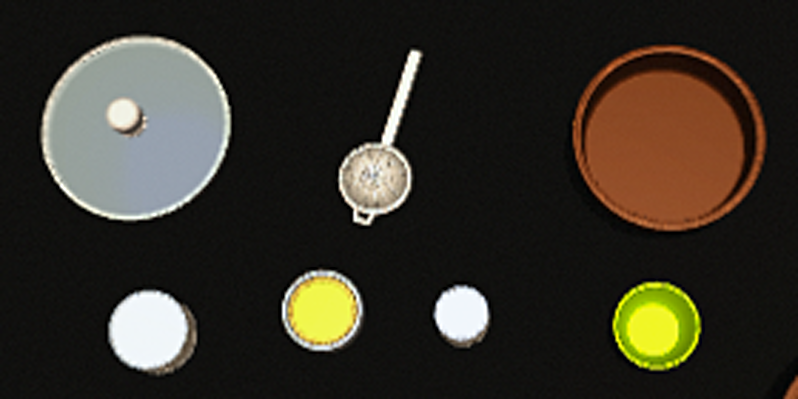

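View pics/sc.png

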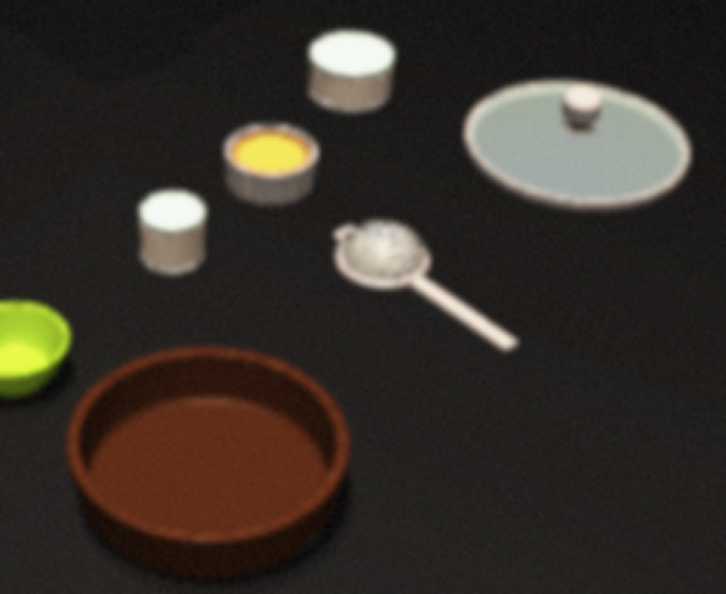

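The crops show the tartlet ring (yellow inside, 322,311), the white small-can top (462,313), the dish rim and the lid clearly. Next I refine the can top and ring in both views.

```bash
python3 - <<'E'
from h import *
def f1(d,name,mask,z):
    cs,_=cv2.findContours(mask.astype(np.uint8)*255,cv2.RETR_EXTERNAL,cv2.CHAIN_APPROX_NONE)
    c=max(cs,key=cv2.contourArea);e=cv2.fitEllipse(c);C,R=circ(d,c[:,0].astype(float),z)
    print(name,np.round(e[0],1),np.round(e[1],1),onplane(d,*e[0],z)[:2].round(1),C.round(1),round(2*R,1))
def win(g,u,v,r):
    m=np.zeros(g.shape,np.uint8);cv2.circle(m,(u,v),r,1,-1);return m>0
for n,can,tart,wide,knob,lid in (('top',(272,220),(223,219),(163,226),(153,150),(157,155)),('scene',(272,214),(302,197),(326,167),(397,180),(395,193))):
    d=cam(n);f=d['frame'].astype(int);g=f.min(2)
    for th in (150,180,210): f1(d,n+' can%d'%th,(g>th)&win(g,*can,16),40)
    f1(d,n+' wide',(g>180)&win(g,*wide,22),36)
    y=(f[:,:,2]-f[:,:,0]>60)&win(g,*tart,16); f1(d,n+' tart',y,26 )
    f1(d,n+' knob',(g>150)&win(g,*knob,7),48 if n=='top' else 38)
    br=(f[:,:,2]-f[:,:,0]>18)&win(g,*((344,158,42) if n=='top' else (283,285,48)))
    f1(d,n+' dish',br,42)
    f1(d,n+' lid',(f.max(2)>60)&win(g,*lid,42),6)
E
```

```text
top can150 [271.5 219.6] [17.7 17.9] [462.6 -58.4] [462.6 -58.4] 44.0
top can180 [271.5 219.6] [17.3 17.7] [462.5 -58.3] [462.5 -58.3] 43.2
top can210 [271.5 219.5] [16.6 17.4] [462.8 -58.3] [462.9 -58.3] 41.9
top wide [161.6 225.2] [25.5 26.3] [451.7 215.2] [451.9 215.3] 65.2
top tart [222.6 218.5] [23.1 23.8] [468.7  64.4] [468.9  64.5] 59.0
top knob [152.1 149.1] [10.3 12. ] [645.7 244.9] [645.8 244.9] 29.0
top dish [344.3 157.8] [64.6 67.7] [ 618.  -242.6] [ 619.4 -242.9] 170.6
top lid [157.2 154.5] [62.8 67.2] [644.6 244.2] [646.1 244.9] 176.9
scene can150 [271.8 213.6] [11.4 18.6] [464.6 -62.9] [464.3 -62.6] 45.4
scene can180 [271.7 213.8] [10.3 18.1] [464.7 -63.7] [464.6 -63.5] 42.1
scene can210 [271.8 213.5] [ 9.3 16.8] [464.3 -62.7] [464.2 -62.5] 38.7
scene wide [326.4 166. ] [11.9 23.3] [453.9 209.3] [453.6 209.8] 63.7
scene tart [301.7 195.7] [13.2 23.8] [470.   59.9] [469.7  60.3] 60.2
scene knob [397.2 179. ] [ 6.8 14.1] [642.4 255.2] [642.4 255.3] 34.6
scene dish [282.6 287.7] [69.  85.2] [ 629.4 -258.7] [ 625.6 -253.1] 184.3
scene lid [394.5 193.3] [38.8 69.8] [648.2 235. ] [645.6 239.6] 186.9
```

arm_command([
  {"linear": [0, 0, 0], "turn": -0.141},
  {"linear": [0, 0, 0], "turn": -0.14},
  {"linear": [-0.025, -0.04, 0], "turn": 0},
  {"linear": [-0.025, -0.04, 0], "turn": 0},
  {"linear": [-0.025, -0.04, 0], "turn": 0},
], jaw=1)

```text
t: 0.85
ee_pos: [248.5, 479.2, 203.6]
orientation: [-0.002, 3.141, -0.0]
ft_force: [0.6, -0.5, 0.3]
width: 87.7
grasp_force: 0.0
```

arm_command([
  {"linear": [-0.022, -0.0416, 0]},
  {"linear": [-0.022, -0.0416, 0]},
  {"linear": [-0.022, -0.0416, 0]},
  {"linear": [-0.022, -0.0416, 0]},
  {"linear": [-0.022, -0.0416, 0]},
  {"linear": [-0.022, -0.0416, 0]},
  {"linear": [-0.022, -0.0416, 0]},
  {"linear": [-0.022, -0.0416, 0]},
  {"linear": [-0.022, -0.0416, 0]},
  {"linear": [-0.022, -0.0416, 0]},
])

```text
validation failed for argument at $.se...
```

Rows need every key.

arm_command([
  {"linear": [-0.022, -0.0416, 0], "turn": 0},
  {"linear": [-0.022, -0.0416, 0], "turn": 0},
  {"linear": [-0.022, -0.0416, 0], "turn": 0},
  {"linear": [-0.022, -0.0416, 0], "turn": 0},
  {"linear": [-0.022, -0.0416, 0], "turn": 0},
  {"linear": [-0.022, -0.0416, 0], "turn": 0},
  {"linear": [-0.022, -0.0416, 0], "turn": 0},
  {"linear": [-0.022, -0.0416, 0], "turn": 0},
  {"linear": [-0.022, -0.0416, 0], "turn": 0},
  {"linear": [-0.022, -0.0416, 0], "turn": 0},
])

```text
t: 1.85
ee_pos: [469.0, 62.7, 204.1]
orientation: [-0.0, 3.141, 0.0]
ft_force: [0.1, -0.1, -0.2]
width: 87.9
grasp_force: 0.0
```

arm_command([
  {"linear": [0, 0, 0.03], "turn": 0},
  {"linear": [0, 0, 0.04], "turn": 0},
  {"linear": [0, 0, 0.04], "turn": 0},
  {"linear": [0, 0, 0.02], "turn": 0},
  {"linear": [0, 0, 0], "turn": 0},
])

```text
t: 2.35
ee_pos: [466.2, 64.2, 71.4]
orientation: [-0.0, -3.136, 0.001]
ft_force: [0.3, 0.4, 0.0]
width: 87.4
grasp_force: 0.0
```

```bash
python3 - <<'E'
from h import *
s=cam('scene');t=cam('top')
a=cv2.resize(s['frame'][125:235,232:392],None,fx=3.7,fy=3.7,interpolation=cv2.INTER_CUBIC)
cv2.imwrite('pics/a1.png',np.hstack([a]))
print(ctrl.get_obs()['ee_pos'])
E
```

```text
[468.47450688  64.60600326  74.06610838]
```

View pics/a1.png

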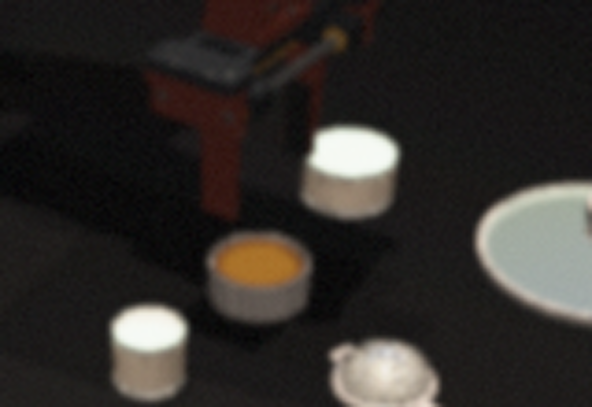

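The gripper is above the tartlet (ring in the crop at 260,275), with the fingers on either side in y. I'll descend now.

arm_command([
  {"linear": [0, 0, 0.02], "turn": 0},
  {"linear": [0, 0, 0.015], "turn": 0},
  {"linear": [0, 0, 0.01], "turn": 0},
  {"linear": [0, 0, 0.006], "turn": 0},
  {"linear": [0, 0, 0], "turn": 0},
  {"linear": [0, 0, 0], "turn": 0},
])

```text
t: 3.05
ee_pos: [468.8, 64.7, 23.4]
orientation: [-0.0, 3.141, 0.0]
ft_force: [-0.5, 0.8, 0.4]
width: 87.7
grasp_force: 0.0
```

```bash
python3 - <<'E'
from h import *
for _ in range(4):
    s=cam('scene'); print(ctrl.get_obs()['ee_pos'],ctrl.get_obs()['ft_force'])
f=s['frame'].astype(int);m=(f[:,:,2]-f[:,:,0]>25)&(f[:,:,1]>60)
ys,xs=np.nonzero(m[185:215,280:325]);print(len(xs),xs.mean()+280,ys.mean()+185)
E
```

```text
[468.84482313  64.63893544  23.42162245] [-0.08035626 -0.48091393 -0.25896001]
[468.8124521   64.64570171  23.40890862] [-0.80967225 -0.71508326  0.08726497]
[468.74760039  64.62630077  23.34987166] [ 0.64940868 -0.27905475 -0.38139026]
[468.67603775  64.61780865  23.28939957] [-0.75712094 -0.67458894 -0.50307274]
236 304.23728813559325 196.0
```

arm_command([
  {"linear": [0, 0, 0], "turn": 0},
  {"linear": [0, 0, 0], "turn": 0},
  {"linear": [0, 0, 0], "turn": 0},
  {"linear": [0, 0, 0], "turn": 0},
  {"linear": [0, 0, 0], "turn": 0},
  {"linear": [0, 0, 0], "turn": 0},
], jaw=-1)

```text
t: 3.85
ee_pos: [468.3, 64.6, 22.8]
orientation: [0.0, -3.142, 0.0]
ft_force: [-0.2, -0.3, 1.3]
width: 43.4
grasp_force: 0.0
```

```bash
python3 - <<'E'
from h import *
for _ in range(3):
    s=cam('scene'); o=ctrl.get_obs(); print(o['ee_pos'],o['ft_force'],o['width'],o['grasp_force'])
t=cam('top')
f=s['frame'].astype(int);m=(f[:,:,2]-f[:,:,0]>25)&(f[:,:,1]>60)
ys,xs=np.nonzero(m[185:215,280:325]);print(len(xs),xs.mean()+280,ys.mean()+185)
a=cv2.resize(s['frame'][125:235,232:392],None,fx=2.5,fy=2.5,interpolation=cv2.INTER_CUBIC)
b=cv2.resize(t['frame'][170:280,160:320],None,fx=2.5,fy=2.5,interpolation=cv2.INTER_CUBIC)
cv2.imwrite('pics/a2.png',np.hstack([a,b]))
for n,z in((0,26),(4.0,26)): 
  P=np.array([469,60+n,26.]);R=cv2.Rodrigues(s['rvec'])[0];c=R@P+s['tvec'];print(c[:2]/c[2]*s['fx']+[s['cx'],s['cy']])
E
```

```text
[468.26766803  64.58095443  22.75880808] [-0.52895179  0.66454607 -0.28306589] 39.21335163628149 0.0
[468.26205093  64.55593714  22.75370327] [-0.10690032  0.35755973 -0.22386963] 35.289010382115634 0.0
[468.27771225  64.57089464  22.74406578] [-1.11010704  0.2187916   0.28258134] 31.366802367165437 0.0
260 302.2846153846154 196.71153846153845
[301.36812603 195.58014937]
[302.22090303 194.86539935]
```

View pics/a2.png

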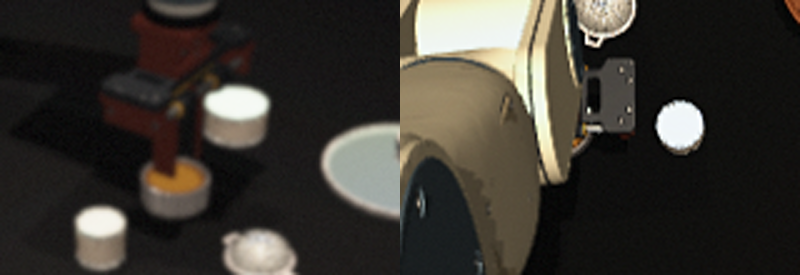

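The fingers shut to 31 mm without gripping the ring, so they aren't straddling it. I'll check where the tips really are in the images.

```bash
python3 - <<'E'
from h import *
s=cam('scene','s3.png');t=cam('top','t3.png'); o=ctrl.get_obs(); print(o)
def proj(d,P):
    R=cv2.Rodrigues(d['rvec'])[0];K=np.array([[d['fx'],0,d['cx']],[0,d['fy'],d['cy']],[0,0,1]])
    return cv2.projectPoints(np.array([P],float),d['rvec'],d['tvec'],K,np.array([d['k1'],0,0,0,0]))[0].ravel().round(1)
x,y,z=o['ee_pos'];w=o['width']/2
img=cv2.resize(s['frame'][100:235,232:392],None,fx=5,fy=4.4,interpolation=cv2.INTER_CUBIC)
img=np.clip(img.astype(float)*2,0,255).astype(np.uint8)
for P,c in (((x,y-w,z-19),(0,255,0)),((x,y+w,z-19),(255,255,0)),((x,y,z),(255,0,255)),((x,y,z+61),(255,255,255))):
    u,v=proj(s,P);print(u,v);cv2.circle(img,(int((u-232)*5),int((v-100)*4.4)),4,c,-1)
cv2.imwrite('pics/a3.png',img)
# before-close prediction at z=74,width 88
print(proj(s,(468.5,64.6-44,55)),proj(s,(468.5,64.6+44,55)))
E
```

```text
{'t': 4.15, 'qpos': array([ 1.11876086e-01,  5.16161145e-01,  2.05934400e+00,  6.85898410e-06,
        5.66107370e-01, -1.45911357e+00]), 'qvel': array([-0.00086314, -0.0004897 ,  0.00030582,  0.00070237,  0.00121261,
        0.0009882 ]), 'joint_torque': array([ 1.42923946e-03, -4.59936690e+01, -1.34805804e+01, -3.43769898e-03,
        7.49156345e-02,  1.34190191e-04]), 'ee_pos': array([468.28361516,  64.58549061,  22.77115068]), 'orientation': array([ 2.94579434e-04, -3.14157250e+00, -2.26306972e-06]), 'ft_force': array([0.83018567, 1.15752546, 0.36130387]), 'moment': array([0.03221876, 0.01716704, 0.04036862]), 'grasp_force': 0.0, 'width': 19.15818627932255}
299.8 203.6
303.9 200.2
302.1 195.7
302.7 175.2
[292.8 192.9] [311.7 177.5]
```

View pics/a3.png

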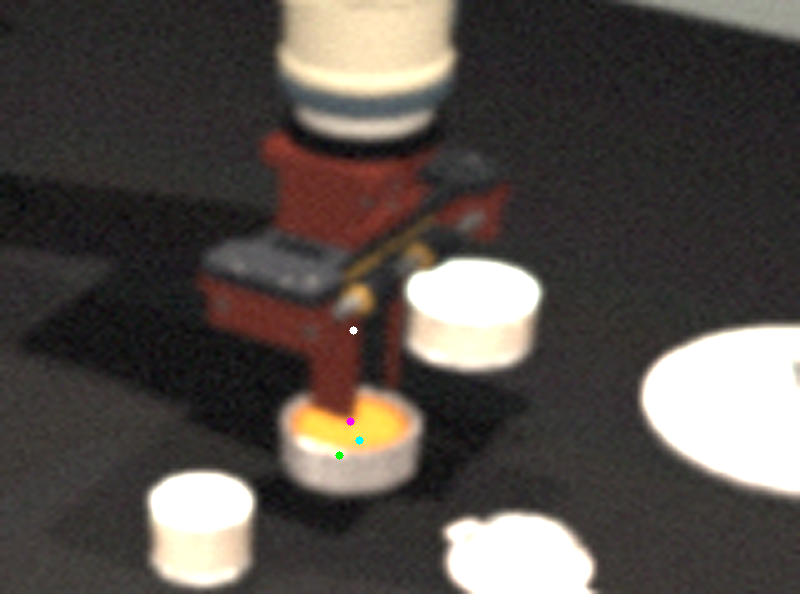

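The projected tips (dots near crop 340,455) fall about 9 px below the visible ones (335,415). So the fingertips are really over the tartlet, roughly 28 mm higher than the reported z says, and nothing has been touched. I'll open, raise a little, and measure the z offset.

arm_command([
  {"linear": [0, 0, -0.005], "turn": 0},
  {"linear": [0, 0, 0], "turn": 0},
  {"linear": [0, 0, 0], "turn": 0},
  {"linear": [0, 0, 0], "turn": 0},
  {"linear": [0, 0, 0], "turn": 0},
  {"linear": [0, 0, 0], "turn": 0},
  {"linear": [0, 0, 0], "turn": 0},
  {"linear": [0, 0, 0], "turn": 0},
  {"linear": [0, 0, 0], "turn": 0},
  {"linear": [0, 0, 0], "turn": 0},
], jaw=1)

```text
t: 5.15
ee_pos: [468.3, 64.5, 27.8]
orientation: [-0.0, 3.142, 0.0]
ft_force: [0.1, 0.4, 0.7]
width: 87.7
grasp_force: 0.0
```

```bash
python3 - <<'E'
from h import *
s=cam('scene'); o=ctrl.get_obs(); print(o['ee_pos'],o['width'])
def proj(d,P):
    K=np.array([[d['fx'],0,d['cx']],[0,d['fy'],d['cy']],[0,0,1]])
    return cv2.projectPoints(np.array([P],float),d['rvec'],d['tvec'],K,np.array([d['k1'],0,0,0,0]))[0].ravel()
x,y,z=o['ee_pos']
img=cv2.resize(s['frame'][100:220,240:360],None,fx=5,fy=5,interpolation=cv2.INTER_CUBIC)
img=np.clip(img.astype(float)*3,0,255).astype(np.uint8)
for dz,c in ((0,(0,255,0)),(28,(255,0,255))):
  for sy in (-1,1):
    q=[proj(s,(x+dx,y+sy*yy,z-19+dz)) for dx,yy in ((-10,44),(10,44),(10,57),(-10,57))]
    cv2.polylines(img,[np.array([((u-240)*5,(v-100)*5) for u,v in q],np.int32)],True,c,1)
cv2.imwrite('pics/a4.png',img)
f=s['frame'].astype(int);m=(f[:,:,2]-f[:,:,0]>25)&(f[:,:,1]>60)
ys,xs=np.nonzero(m[185:215,280:325]);print(len(xs),xs.mean()+280,ys.mean()+185)
E
```

```text
[468.24688004  64.57118853  27.7533253 ] 87.99037339567398
254 303.51181102362204 196.1535433070866
```

View pics/a4.png

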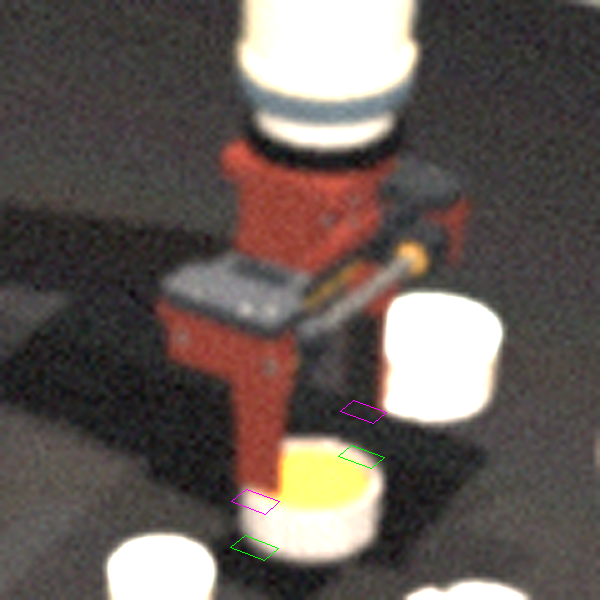

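The visible tips (crop 260,490) sit even a little above the +28 mm outline, while the side position agrees. The fingers are straddling the ring too high, so I'll feel my way down.

arm_command([
  {"linear": [0, 0, 0.003], "turn": 0},
  {"linear": [0, 0, 0.003], "turn": 0},
  {"linear": [0, 0, 0.002], "turn": 0},
  {"linear": [0, 0, 0], "turn": 0},
])

```text
t: 5.6
ee_pos: [468.0, 64.5, 19.4]
orientation: [0.0, -3.141, 0.0]
ft_force: [0.6, 0.5, 0.4]
width: 88.0
grasp_force: 0.0
```

arm_command([
  {"linear": [0, 0, 0.001], "turn": 0},
  {"linear": [0, 0, 0.001], "turn": 0},
  {"linear": [0, 0, 0.001], "turn": 0},
  {"linear": [0, 0, 0], "turn": 0},
])

```text
t: 6.0
ee_pos: [468.2, 64.6, 16.7]
orientation: [0.0, -3.141, 0.0]
ft_force: [-0.3, 0.5, -0.1]
width: 87.9
grasp_force: 0.0
```

```bash
python3 - <<'E'
from h import *
t=cam('top');s=cam('scene'); o=ctrl.get_obs(); print(o['ee_pos'],o['ft_force'],o['moment'])
for im,n in((t,'t5'),(s,'s5')): np.save(n,im['frame'])
# dark finger/body (red) mask in scene: lowest red pixel in finger column
f=s['frame'].astype(int); m=(f[:,:,2]-f[:,:,1]>12)&(f[:,:,2]-f[:,:,0]>12)&(f[:,:,1]<45)
for v in range(176,210): print(v,[int(u) for u in np.nonzero(m[v,280:330])[0]+280])
E
```

```text
[468.26138035  64.58922962  16.77550198] [-0.49859072  0.55057396 -0.29991832] [-0.00144926  0.0182216  -0.01021633]
176 [280, 281, 282, 283, 284, 285, 286, 287, 288, 289, 290, 291, 292, 293, 294, 295, 296, 297, 298, 316]
177 [280, 281, 282, 283, 284, 285, 286, 287, 288, 289, 290, 291, 292, 293, 294, 295, 296, 297, 298, 315, 316]
178 [281, 282, 283, 284, 285, 286, 287, 288, 289, 290, 291, 292, 293, 294, 295, 296, 297, 298, 315, 316]
179 [284, 285, 286, 287, 288, 289, 290, 291, 292, 293, 294, 295, 296, 297, 298, 315]
180 [285, 286, 287, 288, 289, 290, 291, 292, 293, 294, 295, 296, 297, 298, 315]
181 [286, 287, 288, 289, 290, 291, 292, 293, 294, 295, 296, 297, 298, 315]
182 [286, 287, 288, 289, 290, 291, 292, 293, 294, 295, 296, 297, 315, 316]
183 [286, 287, 288, 289, 290, 291, 292, 293, 294, 295, 296, 297, 315, 316]
184 [286, 287, 288, 289, 290, 291, 292, 293, 294, 295, 296, 316]
185 [286, 287, 288, 289, 290, 291, 292, 293, 294, 295, 296]
186 [287, 288, 289, 290, 291, 292, 293, 294, 295, 296]
187 [286, 287, 288, 289, 290, 291, 292, 293, 294, 295, 296]
188 [287, 288, 289, 290, 291, 292, 293, 294, 295, 296]
189 [287, 288, 289, 290, 291, 292, 293, 294, 295]
190 [287, 288, 289, 290, 291, 292, 293, 294, 295]
191 [287, 288, 289, 290, 291, 292, 293, 294, 295]
192 [287, 288, 289, 290, 291, 292, 293, 294, 295]
193 [287, 288, 289, 290, 291, 292, 293, 294, 295]
194 [287, 288, 289, 290, 291, 292, 293, 294, 295]
195 [287, 288, 289, 290, 291, 292, 293, 294, 295]
196 [287, 288, 289, 290, 291, 292, 293, 294, 295]
197 [287, 288, 289, 290, 291, 292, 293, 294, 295]
198 [287, 288, 289, 290, 291, 292, 293, 294, 295]
199 [287, 288, 289, 290, 291, 292, 293, 294, 295]
200 [288, 289, 290, 291, 292, 293, 294, 295]
201 [290, 291, 292, 293, 294, 295]
202 []
203 []
204 []
205 []
206 []
207 []
208 []
209 []
```

```bash
python3 - <<'E'
from h import *
s=cam('scene');K=np.array([[s['fx'],0,s['cx']],[0,s['fy'],s['cy']],[0,0,1]])
for z in (0,5,10,15,20,25,30,35,40):
    P=np.array([(468.2+a,64.6-b,z) for a,b in((-10,57),(10,57),(10,44),(-10,44))])
    print(z,cv2.projectPoints(P,s['rvec'],s['tvec'],K,np.array([s['k1'],0,0,0]))[0].reshape(-1,2).round(1).tolist())
E
```

```text
0 [[286.2, 212.4], [292.8, 215.0], [295.7, 212.5], [289.0, 209.9]]
5 [[286.2, 210.7], [292.8, 213.4], [295.7, 210.9], [289.1, 208.3]]
10 [[286.2, 209.1], [292.9, 211.7], [295.8, 209.3], [289.1, 206.7]]
15 [[286.2, 207.4], [292.9, 210.1], [295.8, 207.6], [289.1, 205.0]]
20 [[286.2, 205.8], [292.9, 208.4], [295.8, 206.0], [289.1, 203.4]]
25 [[286.2, 204.1], [293.0, 206.8], [295.9, 204.3], [289.2, 201.7]]
30 [[286.3, 202.5], [293.0, 205.1], [295.9, 202.6], [289.2, 200.1]]
35 [[286.3, 200.8], [293.0, 203.4], [296.0, 201.0], [289.2, 198.4]]
40 [[286.3, 199.1], [293.1, 201.7], [296.0, 199.3], [289.2, 196.7]]
```

The tips are at about z = 36 with 16.8 reported. I'll go down another 24 mm carefully, then feel for the counter.

arm_command([
  {"linear": [0, 0, 0.004], "turn": 0},
  {"linear": [0, 0, 0.004], "turn": 0},
  {"linear": [0, 0, 0.004], "turn": 0},
  {"linear": [0, 0, 0.003], "turn": 0},
  {"linear": [0, 0, 0], "turn": 0},
])

```text
t: 6.65
ee_pos: [467.9, 64.5, 1.2]
orientation: [0.0, -3.141, 0.0]
ft_force: [0.8, -0.1, -0.2]
width: 88.1
grasp_force: 0.0
```

arm_command([
  {"linear": [0, 0, 0.003], "turn": 0},
  {"linear": [0, 0, 0.003], "turn": 0},
  {"linear": [0, 0, 0.003], "turn": 0},
  {"linear": [0, 0, 0], "turn": 0},
])

```text
t: 7.05
ee_pos: [468.0, 64.6, -7.6]
orientation: [0.0, -3.141, 0.0]
ft_force: [0.7, -0.8, 1.2]
width: 88.0
grasp_force: 0.0
```

```bash
cat > tip.py <<'E'
from h import *
s=cam('scene'); o=ctrl.get_obs(); print(o['ee_pos'],o['ft_force'],o['width'])
f=s['frame'].astype(int); m=(f[:,:,2]-f[:,:,1]>12)&(f[:,:,2]-f[:,:,0]>12)&(f[:,:,1]<45)
m[:,:280]=0;m[:,330:]=0
for v in range(196,218): 
    a=np.nonzero(m[v])[0]
    if len(a): print(v,a.min(),a.max(),end='; ')
E
python3 tip.py
```

```text
[468.11670604  64.55313201  -7.43169705] [ 0.09451276  0.38774554 -0.11193956] 87.99149518097799
196 286 295; 197 287 295; 198 287 295; 199 287 295; 200 287 295; 201 287 295; 202 287 295; 203 287 295; 204 287 295; 205 287 295; 206 287 295; 207 287 295; 208 287 295; 209 289 295; 210 291 295; 211 293 294;
```

Tip is now at about 10 mm (offset confirmed: tip z ≈ reported + 18). Down 5 mm, then grip.

arm_command([
  {"linear": [0, 0, 0.003], "turn": 0},
  {"linear": [0, 0, 0.002], "turn": 0},
  {"linear": [0, 0, 0], "turn": 0},
])

```text
t: 7.4
ee_pos: [468.1, 64.5, -12.5]
orientation: [0.0, -3.141, 0.0]
ft_force: [1.0, -0.0, 0.6]
width: 87.9
grasp_force: 0.0
```

```bash
python3 tip.py; python3 - <<'E'
from h import *
s=cam('scene','s_pre.png')
E
```

```text
[468.16719987  64.56066229 -12.37915561] [ 1.22428397 -0.77140281 -0.68502738] 88.15995872169293
196 286 295; 197 287 295; 198 287 295; 199 287 295; 200 287 295; 201 287 295; 202 287 295; 203 287 295; 204 287 295; 205 287 295; 206 287 295; 207 287 295; 208 287 295; 209 287 295; 210 288 295; 211 290 296; 212 293 295;
```

arm_command([
  {"linear": [0, 0, 0], "turn": 0},
  {"linear": [0, 0, 0], "turn": 0},
  {"linear": [0, 0, 0], "turn": 0},
  {"linear": [0, 0, 0], "turn": 0},
], jaw=-1)

```text
t: 7.9
ee_pos: [468.3, 64.6, -12.2]
orientation: [-0.0, 3.141, -0.0]
ft_force: [0.1, -0.2, 0.9]
width: 67.7
grasp_force: 30.0
```

```bash
python3 - <<'E'
from h import *
o=ctrl.get_obs(); print(o['ee_pos'],o['ft_force'],o['width'],o['grasp_force'])
s=cam('scene','s_post.png'); p=cv2.imread('pics/s_pre.png')
def e(f):
    f=f.astype(int);g=((f.min(2)>22)*255).astype(np.uint8);w=np.zeros_like(g);w[180:222,296:322]=255  # right part of ring
    y=((f[:,:,2]-f[:,:,0]>25)&(f[:,:,1]>55)); 
    yy,xx=np.nonzero(y[180:215,280:325]); print('yel',len(xx),xx.min()+280,xx.max()+280,yy.min()+180,yy.max()+180,(xx.mean()+280).round(2),(yy.mean()+180).round(2))
    r=f.max(2)[200]; print([int(v) for v in r[288:324]])
e(p);e(s['frame'])
E
```

```text
[468.34273338  64.57337201 -12.16073968] [ 0.11595844 -0.19470449  0.94537442] 67.74771991039567 30.000097717929748
yel 244 296 324 180 203 305.04 195.47
[46, 49, 52, 49, 51, 52, 56, 73, 108, 145, 157, 164, 164, 166, 166, 165, 165, 163, 161, 159, 151, 146, 139, 126, 114, 97, 82, 58, 31, 16, 8, 14, 11, 13, 12, 13]
yel 227 298 324 180 203 305.82 194.96
[42, 58, 55, 53, 50, 51, 52, 50, 55, 66, 107, 147, 163, 166, 165, 163, 163, 163, 162, 157, 153, 146, 136, 127, 116, 101, 80, 56, 32, 10, 13, 10, 9, 12, 14, 10]
```

Ring gripped (67.7 mm, 30 N) and it hardly moved, so the top camera's positions are right. Lift, then move by (-6, -123).

arm_command([
  {"linear": [0, 0, -0.005], "turn": 0},
  {"linear": [0, 0, -0.01], "turn": 0},
  {"linear": [0, 0, -0.015], "turn": 0},
  {"linear": [0, 0, -0.015], "turn": 0},
  {"linear": [0, 0, -0.01], "turn": 0},
  {"linear": [0, 0, -0.005], "turn": 0},
  {"linear": [0, 0, 0], "turn": 0},
])

```text
t: 8.65
ee_pos: [468.8, 64.6, 48.6]
orientation: [-0.0, 3.14, 0.0]
ft_force: [0.2, 1.1, -0.9]
width: 68.0
grasp_force: 30.0
```

arm_command([
  {"linear": [0, -0.008, 0], "turn": 0},
  {"linear": [0.001, -0.015, 0], "turn": 0},
  {"linear": [0.001, -0.02, 0], "turn": 0},
  {"linear": [0.001, -0.022, 0], "turn": 0},
  {"linear": [0.001, -0.02, 0], "turn": 0},
  {"linear": [0.001, -0.018, 0], "turn": 0},
  {"linear": [0.001, -0.012, 0], "turn": 0},
  {"linear": [0, -0.008, 0], "turn": 0},
  {"linear": [0, 0, 0], "turn": 0},
  {"linear": [0, 0, 0], "turn": 0},
])

```text
t: 9.65
ee_pos: [462.2, -58.2, 47.6]
orientation: [-0.0, -3.141, -0.0]
ft_force: [-1.0, -1.1, -1.7]
width: 67.5
grasp_force: 30.0
```

```bash
python3 - <<'E'
from h import *
s=cam('scene');t=cam('top'); o=ctrl.get_obs(); print(o['ee_pos'],o['ft_force'],o['width'],o['grasp_force'])
a=cv2.resize(s['frame'][120:240,215:335],None,fx=4,fy=4,interpolation=cv2.INTER_CUBIC)
b=cv2.resize(t['frame'][170:250,230:310],None,fx=4,fy=6,interpolation=cv2.INTER_CUBIC)
im=np.clip(np.hstack([a,b])*1.8,0,255).astype(np.uint8);cv2.imwrite('pics/a6.png',im)
E
```

```text
[462.26213523 -57.91082235  47.7127669 ] [-0.24617341  0.11135404 -1.65456092] 67.72008629980598 29.999864514065848
```

View pics/a6.png

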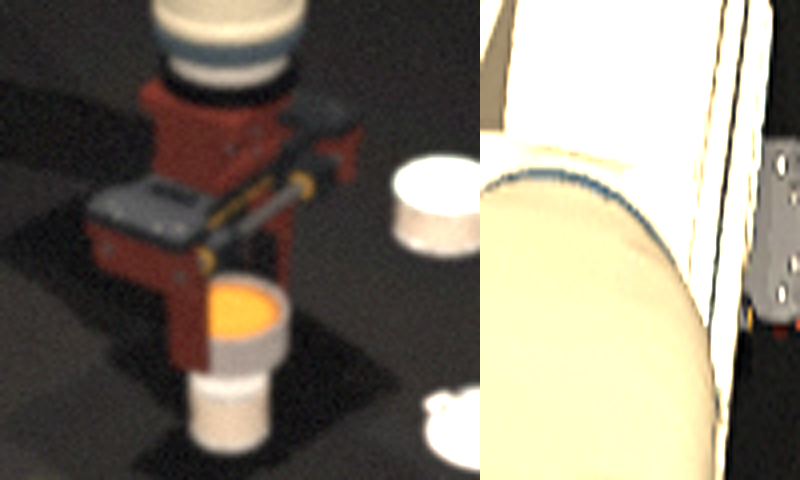

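The ring hangs level over the can (crop can centre 230, ring centre about 227). I'll do a quick edge check before lowering.

```bash
python3 - <<'E'
from h import *
s=cam('scene');g=s['frame'].max(2).astype(float)
def edges(v):
    r=g[v-1:v+2].mean(0); return [round(u+ (r[u]-60)/(r[u]-r[u+1]),2) for u in range(240,312) if (r[u]-60)*(r[u+1]-60)<0]
for v in range(192,232,3): print(v,edges(v))
K=np.array([[s['fx'],0,s['cx']],[0,s['fy'],s['cy']],[0,0,1]])
pr=lambda P:cv2.projectPoints(np.array([P],float),s['rvec'],s['tvec'],K,np.array([s['k1'],0,0,0]))[0].ravel().round(2)
d=np.array([1057.6-462,-891+58]);n=np.array([-d[1],d[0]])/np.linalg.norm(d)
for z,R in((74,34.5),(88,34.5),(20,23)):
    print(z,pr([462.4+R*n[0],-58.3+R*n[1],z]),pr([462.4-R*n[0],-58.3-R*n[1],z]))
E
```

```text
192 [np.float64(265.4), np.float64(285.81)]
195 [np.float64(265.3), np.float64(286.92)]
198 [np.float64(265.26), np.float64(286.87)]
201 [np.float64(265.43), np.float64(286.4)]
204 [np.float64(265.85), np.float64(286.09)]
207 [np.float64(266.3), np.float64(285.43)]
210 [np.float64(266.37), np.float64(283.8)]
213 [np.float64(261.82), np.float64(282.2)]
216 [np.float64(261.67), np.float64(281.94)]
219 [np.float64(261.85), np.float64(281.65)]
222 [np.float64(262.24), np.float64(281.58)]
225 [np.float64(262.11), np.float64(281.66)]
228 [np.float64(262.4), np.float64(281.39)]
231 [np.float64(264.81), np.float64(278.89)]
74 [286.89 200.42] [257.39 200.63]
88 [286.95 195.43] [257.26 195.64]
20 [281.87 219.12] [262.68 219.26]
```

Alignment is within about 1 mm, so I'll lower.

arm_command([
  {"linear": [0, 0, 0.005], "turn": 0},
  {"linear": [0, 0, 0.006], "turn": 0},
  {"linear": [0, 0, 0.005], "turn": 0},
  {"linear": [0, 0, 0.003], "turn": 0},
  {"linear": [0, 0, 0.003], "turn": 0},
  {"linear": [0, 0, 0.003], "turn": 0},
  {"linear": [0, 0, 0.003], "turn": 0},
  {"linear": [0, 0, 0.003], "turn": 0},
  {"linear": [0, 0, 0], "turn": 0},
])

```text
t: 10.7
ee_pos: [462.1, -58.4, 16.4]
orientation: [0.0, -3.141, -0.0]
ft_force: [0.1, -0.1, -0.4]
width: 67.8
grasp_force: 30.0
```

```bash
python3 - <<'E'
from h import *
s=cam('scene');o=ctrl.get_obs(); print(o['ee_pos'],o['ft_force'],o['moment'],o['width'])
a=cv2.resize(s['frame'][150:240,235:325],None,fx=5,fy=5,interpolation=cv2.INTER_CUBIC)
cv2.imwrite('pics/a7.png',np.clip(a*1.8,0,255).astype(np.uint8))
E
```

```text
[462.20079299 -58.4341776   16.62414007] [0.49715406 0.61516562 0.7484004 ] [-0.03939932  0.01115299 -0.03883125] 67.81673190560365
```

The measured force shows the tartlet's weight has gone to the can. On down to the counter.

arm_command([
  {"linear": [0, 0, 0.003], "turn": 0},
  {"linear": [0, 0, 0.004], "turn": 0},
  {"linear": [0, 0, 0.004], "turn": 0},
  {"linear": [0, 0, 0.004], "turn": 0},
  {"linear": [0, 0, 0.004], "turn": 0},
  {"linear": [0, 0, 0.003], "turn": 0},
  {"linear": [0, 0, 0.003], "turn": 0},
  {"linear": [0, 0, 0.002], "turn": 0},
  {"linear": [0, 0, 0], "turn": 0},
])

```text
t: 11.65
ee_pos: [462.1, -58.4, -10.5]
orientation: [0.0, -3.141, -0.0]
ft_force: [-0.3, -0.1, -0.2]
width: 67.6
grasp_force: 30.0
```

```bash
cat > st.py <<'E'
from h import *
s=cam('scene');o=ctrl.get_obs(); print(o['t'],o['ee_pos'].round(2),o['ft_force'].round(1),o['moment'].round(2),o['width'].__round__(1),o['grasp_force'])
g=s['frame'].max(2).astype(float);f=s['frame'].astype(int)
y=(f[:,:,2]-f[:,:,0]>40)&(f[:,:,1]>80);yy,xx=np.nonzero(y[170:230,255:300]);print('yel',xx.min()+255,xx.max()+255,yy.min()+170,yy.max()+170)
def edges(v):
    r=g[v-1:v+2].mean(0); return [float(round(u+ (r[u]-60)/(r[u]-r[u+1]),1)) for u in range(240,312) if (r[u]-60)*(r[u+1]-60)<0]
for v in range(190,240,3): print(v,edges(v),end=' ')
E
python3 st.py
```

```text
11.7 [462.26 -58.43 -10.31] [-0.4 -0.2 -0.4] [ 0.01  0.03 -0.03] 67.8 29.999870875144552
yel 270 283 201 219
190 [289.9, 291.1] 193 [] 196 [] 199 [253.9, 255.1, 259.2, 261.9, 275.4, 280.9] 202 [274.2, 284.6] 205 [264.5, 267.5, 273.9, 285.5] 208 [267.9, 271.0, 285.2] 211 [267.2, 284.9] 214 [266.3, 285.8] 217 [266.3, 286.7] 220 [266.0, 286.2] 223 [266.0, 285.7] 226 [266.2, 285.7] 229 [266.5, 284.7] 232 [266.5, 282.1] 235 [] 238 []
```

arm_command([
  {"linear": [0, 0, 0.001], "turn": 0},
  {"linear": [0, 0, 0.001], "turn": 0},
  {"linear": [0, 0, 0], "turn": 0},
  {"linear": [0, 0, 0], "turn": 0},
])

```text
t: 12.1
ee_pos: [462.4, -58.4, -12.2]
orientation: [-0.0, 3.141, -0.0]
ft_force: [0.4, -0.4, 0.9]
width: 67.6
grasp_force: 30.0
```

```bash
python3 st.py
```

```text
12.15 [462.37 -58.44 -12.16] [-0.2  0.3  0.6] [ 0.04 -0.06 -0.03] 67.9 30.000061561695475
yel 270 283 201 219
190 [290.2, 291.3] 193 [241.8, 244.5] 196 [] 199 [275.7, 281.1] 202 [274.3, 284.6] 205 [264.9, 266.8, 274.1, 285.5] 208 [265.1, 268.0, 271.8, 285.3] 211 [268.3, 285.0] 214 [266.5, 285.8] 217 [266.4, 286.8] 220 [266.1, 286.6] 223 [266.0, 285.8] 226 [266.2, 285.7] 229 [266.5, 285.1] 232 [266.5, 282.5] 235 [274.8] 238 []
```

Ring is on the counter. I'll release it and feel for the counter with the open fingers to calibrate tip height.

arm_command([
  {"linear": [0, 0, 0], "turn": 0},
  {"linear": [0, 0, 0], "turn": 0},
  {"linear": [0, 0, 0], "turn": 0},
  {"linear": [0, 0, 0.001], "turn": 0},
  {"linear": [0, 0, 0.001], "turn": 0},
  {"linear": [0, 0, 0.001], "turn": 0},
  {"linear": [0, 0, 0], "turn": 0},
], jaw=1)

```text
t: 12.85
ee_pos: [462.2, -58.4, -15.4]
orientation: [0.0, -3.141, -0.0]
ft_force: [-0.6, -0.0, -0.6]
width: 87.9
grasp_force: 0.0
```

arm_command([
  {"linear": [0, 0, 0.001], "turn": 0},
  {"linear": [0, 0, 0], "turn": 0},
])

```text
t: 13.05
ee_pos: [462.3, -58.4, -16.3]
orientation: [0.0, -3.141, 0.0]
ft_force: [-0.1, -0.1, 0.4]
width: 87.9
grasp_force: 0.0
```

arm_command([
  {"linear": [0, 0, 0.001], "turn": 0},
  {"linear": [0, 0, 0], "turn": 0},
])

```text
t: 13.25
ee_pos: [462.3, -58.4, -17.3]
orientation: [0.0, -3.141, -0.0]
ft_force: [-0.5, -0.2, 0.2]
width: 88.0
grasp_force: 0.0
```

arm_command([
  {"linear": [0, 0, 0.001], "turn": 0},
  {"linear": [0, 0, 0], "turn": 0},
])

```text
t: 13.45
ee_pos: [462.3, -58.4, -18.3]
orientation: [0.0, -3.142, 0.0]
ft_force: [0.5, 0.4, 0.4]
width: 87.7
grasp_force: 0.0
```

arm_command([
  {"linear": [0, 0, 0.001], "turn": 0},
  {"linear": [0, 0, 0], "turn": 0},
])

```text
t: 13.65
ee_pos: [462.3, -58.4, -18.6]
orientation: [-0.0, 3.141, -0.0]
ft_force: [-1.5, -0.1, 11.9]
width: 87.6
grasp_force: 5.5
```

arm_command([
  {"linear": [0, 0, 0.0005], "turn": 0},
  {"linear": [0, 0, 0], "turn": 0},
])

```text
t: 13.85
ee_pos: [462.4, -58.4, -18.6]
orientation: [-0.0, 3.141, -0.0]
ft_force: [-4.3, 0.2, 18.0]
width: 87.8
grasp_force: 9.2
```

Counter contact is at −18.5 reported, so tip z = reported + 18.5. The tartlet base is at 40, so the tips go to about 41.5 (reported 23).

arm_command([
  {"linear": [0, 0, -0.004], "turn": 0},
  {"linear": [0, 0, -0.009], "turn": 0},
  {"linear": [0, 0, -0.01], "turn": 0},
  {"linear": [0, 0, -0.01], "turn": 0},
  {"linear": [0, 0, -0.007], "turn": 0},
  {"linear": [0, 0, -0.0025], "turn": 0},
  {"linear": [0, 0, 0], "turn": 0},
  {"linear": [0, 0, 0], "turn": 0},
])

```text
t: 14.65
ee_pos: [462.2, -58.4, 22.7]
orientation: [0.0, -3.141, -0.0]
ft_force: [0.3, -0.3, 0.2]
width: 87.9
grasp_force: 0.0
```

```bash
python3 st.py; python3 - <<'E'
from h import *
s=cam('scene');f=s['frame'].astype(int);K=np.array([[s['fx'],0,s['cx']],[0,s['fy'],s['cy']],[0,0,1]])
pr=lambda P:cv2.projectPoints(np.array([P],float),s['rvec'],s['tvec'],K,np.array([s['k1'],0,0,0]))[0].ravel().round(2)
d=np.array([1057.6-462,-891+58]);n=np.array([-d[1],d[0]])/np.linalg.norm(d)
for nm,z,R in(('tart',62,30.5),('tart',42,30.5),('ring',26,34.5),('ring',0,34.5)):
    print(nm,pr([462.4+R*n[0],-58.4+R*n[1],z]),pr([462.4-R*n[0],-58.4-R*n[1],z]))
a=cv2.resize(s['frame'][150:250,225:345],None,fx=5,fy=5,interpolation=cv2.INTER_CUBIC)
cv2.imwrite('pics/a8.png',np.clip(a*1.8,0,255).astype(np.uint8))
E
```

```text
14.7 [462.04 -58.39  22.55] [ 0.8 -0.9 -0.1] [ 0.02 -0.01 -0.  ] 87.6 0.0
yel 265 283 199 219
190 [] 193 [] 196 [] 199 [266.6, 280.5] 202 [262.8] 205 [262.8] 208 [262.8, 284.8] 211 [263.1, 284.5] 214 [263.5, 285.4] 217 [263.4, 286.8] 220 [263.4, 286.6] 223 [258.6, 261.7, 262.1, 285.8] 226 [257.8, 285.7] 229 [258.6, 285.0] 232 [261.0, 282.5] 235 [268.4, 275.3] 238 [] tart [285.11 204.68] [259.18 204.87]
tart [285.04 211.62] [259.35 211.81]
ring [286.66 217.07] [257.81 217.28]
ring [286.56 225.78] [258.04 225.99]
```

View pics/a8.png

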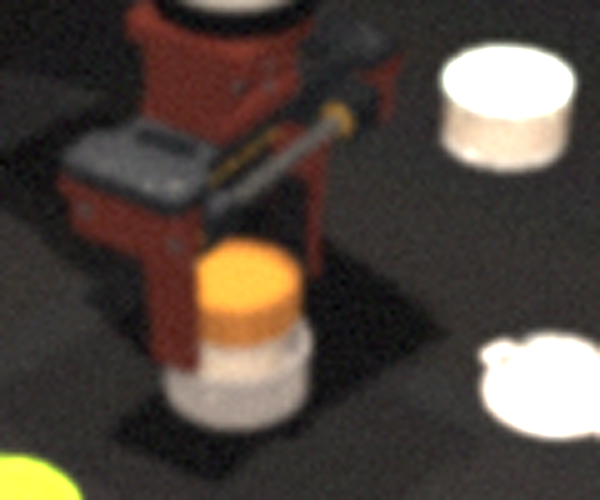

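The tartlet stands level on the can at (245,290) with the ring round the can's foot at (240,385), all as predicted. Grip and lift.

arm_command([
  {"linear": [0, 0, 0], "turn": 0},
  {"linear": [0, 0, 0], "turn": 0},
  {"linear": [0, 0, 0], "turn": 0},
  {"linear": [0, 0, 0], "turn": 0},
  {"linear": [0, 0, 0], "turn": 0},
  {"linear": [0, 0, 0], "turn": 0},
], jaw=-1)

```text
t: 15.35
ee_pos: [462.2, -58.4, 22.7]
orientation: [0.0, -3.141, -0.0]
ft_force: [-0.5, -1.0, -0.2]
width: 60.6
grasp_force: 30.0
```

arm_command([
  {"linear": [0, 0, -0.003], "turn": 0},
  {"linear": [0, 0, -0.007], "turn": 0},
  {"linear": [0, 0, -0.01], "turn": 0},
  {"linear": [0, 0, -0.01], "turn": 0},
  {"linear": [0, 0, -0.007], "turn": 0},
  {"linear": [0, 0, -0.003], "turn": 0},
  {"linear": [0, 0, 0], "turn": 0},
])

```text
t: 16.05
ee_pos: [462.7, -58.5, 63.5]
orientation: [-0.0, 3.14, -0.0]
ft_force: [-0.5, 0.2, -0.2]
width: 60.8
grasp_force: 30.0
```

```bash
python3 - <<'E'
from h import *
def f1(d,name,mask,z):
    cs,_=cv2.findContours(mask.astype(np.uint8)*255,cv2.RETR_EXTERNAL,cv2.CHAIN_APPROX_NONE)
    c=max(cs,key=cv2.contourArea);C,R=circ(d,c[:,0].astype(float),z);print(name,C.round(1),round(2*R,1))
d=cam('top');f=d['frame'].astype(int);w=np.zeros(f.shape[:2],np.uint8);cv2.circle(w,(344,158),43,1,-1)
br=(f[:,:,2]-f[:,:,0]>18)&(w>0); f1(d,'rim',br,42)
# inner: floor bright region
v=f[:,:,2]*(w>0)
for th in (110,130,150): f1(d,'fl%d'%th,v>th,6)
s=cam('scene');f=s['frame'].astype(int);w[:]=0;cv2.circle(w,(283,285),48,1,-1)
br=((f[:,:,2]-f[:,:,0]>12)&(w>0)).astype(np.uint8);cs,_=cv2.findContours(br,cv2.RETR_EXTERNAL,cv2.CHAIN_APPROX_NONE);c=max(cs,key=cv2.contourArea)[:,0]
# upper half of the outline is the rim
P=c[c[:,1]<278].astype(float);C,R=circ(s,P,42);print('scene rim',C.round(1),2*R)
o=ctrl.get_obs();print(o['t'],o['ee_pos'],o['ft_force'],o['width'],o['grasp_force'])
E
python3 st.py
```

```text
rim [ 619.3 -242.8] 170.4
fl110 [ 630.  -247.5] 172.8
fl130 [ 629.5 -247.6] 171.0
fl150 [ 612.5 -269. ] 115.2
scene rim [ 619.6 -244.9] 173.83649277096328
16.15 [462.20716633 -58.41895978  62.77787778] [ 0.25798166  0.15955232 -1.29259194] 60.33008935203334 29.999937415122986
16.2 [462.09 -58.39  62.59] [-0.8  0.4 -0.9] [ 0.03 -0.03 -0.01] 60.7 30.000025928020477
yel 267 283 176 197
190 [266.0, 285.4] 193 [266.1, 285.2] 196 [266.2, 284.7] 199 [266.6, 284.6] 202 [267.1, 283.4] 205 [267.4, 279.7] 208 [265.3, 277.9] 211 [261.5, 282.0] 214 [257.8, 285.4] 217 [256.5, 286.7] 220 [257.0, 286.6] 223 [257.5, 285.8] 226 [257.9, 285.7] 229 [258.6, 285.0] 232 [261.0, 282.5] 235 [268.8, 274.4] 238 []
```

arm_command([
  {"linear": [-0.0094, -0.0111, 0], "turn": 0},
  {"linear": [-0.0173, -0.0203, 0], "turn": 0},
  {"linear": [-0.0251, -0.0295, 0], "turn": 0},
  {"linear": [-0.0267, -0.0314, 0], "turn": 0},
  {"linear": [-0.0267, -0.0314, 0], "turn": 0},
  {"linear": [-0.0251, -0.0295, 0], "turn": 0},
  {"linear": [-0.0173, -0.0203, 0], "turn": 0},
  {"linear": [-0.0095, -0.0111, 0], "turn": 0},
  {"linear": [0, 0, 0], "turn": 0},
  {"linear": [0, 0, 0], "turn": 0},
])

```text
t: 17.2
ee_pos: [618.7, -243.2, 61.9]
orientation: [-0.001, -3.14, -0.001]
ft_force: [-0.3, 0.4, -0.8]
width: 60.5
grasp_force: 30.0
```

```bash
python3 - <<'E'
from h import *
o=ctrl.get_obs();print(o['t'],o['ee_pos'],o['ft_force'],o['width'],o['grasp_force'])
s=cam('scene');t=cam('top')
def yel(d,u0,u1,v0,v1):
    f=d['frame'].astype(int);y=(f[:,:,2]-f[:,:,0]>50)&(f[:,:,1]>.5*f[:,:,2]);yy,xx=np.nonzero(y[v0:v1,u0:u1]);print('yel',len(xx),xx.min()+u0 if len(xx) else '',xx.max()+u0 if len(xx) else '',yy.min()+v0 if len(xx) else '',yy.max()+v0 if len(xx) else '')
yel(s,240,330,200,320);yel(t,300,390,110,200)
K=np.array([[s['fx'],0,s['cx']],[0,s['fy'],s['cy']],[0,0,1]])
pr=lambda P:cv2.projectPoints(np.array([P],float),s['rvec'],s['tvec'],K,np.array([s['k1'],0,0,0]))[0].ravel().round(2)
C=np.array([619.3,-243]);d=np.array([1057.6,-891])-C;n=np.array([-d[1],d[0]])/np.linalg.norm(d)
for R in(30.5,27): print(pr([*(C+R*n),103]),pr([*(C-R*n),103]))
E
```

```text
17.2 [ 618.73153599 -243.18042763   61.91790536] [-0.26223541  0.42305799 -0.80526513] 60.48727813089797 29.999942779541016
yel 502 240 305 223 313
yel 1031 300 389 110 199
[298.79 258.1 ] [267.26 257.82]
[296.98 258.09] [269.07 257.83]
```

arm_command([
  {"linear": [0, 0, 0.006], "turn": 0},
  {"linear": [0, 0, 0.012], "turn": 0},
  {"linear": [0, 0, 0.014], "turn": 0},
  {"linear": [0, 0, 0.014], "turn": 0},
  {"linear": [0, 0, 0.012], "turn": 0},
  {"linear": [0, 0, 0.008], "turn": 0},
  {"linear": [0, 0, 0.004], "turn": 0},
  {"linear": [0, 0, 0], "turn": 0},
  {"linear": [0, 0, 0], "turn": 0},
])

```text
t: 18.2
ee_pos: [619.8, -243.1, -6.9]
orientation: [-0.0, 3.141, -0.0]
ft_force: [-0.8, 0.2, -0.2]
width: 60.3
grasp_force: 30.0
```

arm_command([
  {"linear": [0, 0, 0.001], "turn": 0},
  {"linear": [0, 0, 0], "turn": 0},
])

```text
t: 18.4
ee_pos: [619.8, -243.1, -7.7]
orientation: [-0.0, 3.141, -0.0]
ft_force: [-0.7, 0.2, -0.9]
width: 60.7
grasp_force: 30.0
```

arm_command([
  {"linear": [0, 0, 0.001], "turn": 0},
  {"linear": [0, 0, 0.001], "turn": 0},
  {"linear": [0, 0, 0], "turn": 0},
])

```text
t: 18.7
ee_pos: [619.4, -243.0, -10.3]
orientation: [0.0, -3.141, -0.0]
ft_force: [-0.7, 0.9, 0.3]
width: 60.2
grasp_force: 30.0
```

arm_command([
  {"linear": [0, 0, 0.001], "turn": 0},
  {"linear": [0, 0, 0], "turn": 0},
])

```text
t: 18.9
ee_pos: [619.5, -243.0, -11.3]
orientation: [-0.0, 3.142, -0.0]
ft_force: [0.1, 0.5, -0.0]
width: 60.4
grasp_force: 30.0
```

arm_command([
  {"linear": [0, 0, 0.0005], "turn": 0},
  {"linear": [0, 0, 0], "turn": 0},
])

```text
t: 19.1
ee_pos: [619.5, -243.0, -11.3]
orientation: [-0.0, 3.142, -0.0]
ft_force: [-1.1, 0.2, 4.2]
width: 60.6
grasp_force: 30.0
```

Touchdown exactly at the predicted height. Release partly and rise.

arm_command([
  {"linear": [0, 0, 0], "turn": 0},
  {"linear": [0, 0, 0], "turn": 0},
  {"linear": [0, 0, 0], "turn": 0},
  {"linear": [0, 0, 0], "turn": 0},
  {"linear": [0, 0, -0.003], "turn": 0},
  {"linear": [0, 0, -0.01], "turn": 0},
  {"linear": [0, 0, -0.02], "turn": 0},
  {"linear": [0, 0, -0.035], "turn": 0},
  {"linear": [0, 0, -0.035], "turn": 0},
  {"linear": [0, 0, -0.02], "turn": 0},
], jaw=0.7)

```text
t: 20.1
ee_pos: [620.8, -243.6, 115.2]
orientation: [-0.0, 3.138, -0.003]
ft_force: [0.8, -1.2, -0.6]
width: 74.6
grasp_force: 0.0
```

arm_command([
  {"linear": [0, 0.02, 0], "turn": 0},
  {"linear": [0, 0.04, 0], "turn": 0},
  {"linear": [0, 0.045, 0], "turn": 0},
  {"linear": [0, 0.045, 0], "turn": 0},
  {"linear": [0, 0.045, 0], "turn": 0},
  {"linear": [0, 0.045, 0], "turn": 0},
  {"linear": [0, 0.02, 0], "turn": 0},
  {"linear": [0, 0, 0], "turn": 0},
  {"linear": [0, 0, 0], "turn": 0},
])

```text
t: 21.0
ee_pos: [618.5, 17.8, 110.6]
orientation: [0.003, -3.14, 0.0]
ft_force: [-0.4, 0.8, 1.0]
width: 74.3
grasp_force: 0.0
```

```bash
cat > fin.py <<'E'
from h import *
def f1(d,name,mask,z):
    cs,_=cv2.findContours(mask.astype(np.uint8)*255,cv2.RETR_EXTERNAL,cv2.CHAIN_APPROX_NONE)
    c=max(cs,key=cv2.contourArea);C,R=circ(d,c[:,0].astype(float),z);print(name,C.round(1),round(2*R,1))
def W(f,u,v,r):
    w=np.zeros(f.shape[:2],np.uint8);cv2.circle(w,(u,v),r,1,-1);return w>0
o=ctrl.get_obs();print(o['t'],o['ee_pos'].round(1),o['ft_force'].round(1),o['width'])
d=cam('top','last.png');f=d['frame'].astype(int);df=f[:,:,2]-f[:,:,0]
f1(d,'rim',(df>18)&W(f,344,158,43),42)
f1(d,'tart',(df>50)&(f[:,:,1]>.6*f[:,:,2])&W(f,344,158,43),30)
g=f.min(2)
f1(d,'can',(g>150)&W(f,272,220,12),40)
f1(d,'ring',(f.max(2)>60)&W(f,272,220,20),28)
f1(d,'knob',(g>150)&W(f,152,149,8),48)
f1(d,'lid',(f.max(2)>60)&W(f,157,155,42),6)
f1(d,'bowl',(f.max(2)>70)&W(f,340,224,20),30)
f1(d,'wide',(g>180)&W(f,163,226,22),36)
E
python3 fin.py
```

```text
21.0 [618.5  17.8 110.6] [-0.4  0.8  1. ] 74.29242228546708
rim [ 619.3 -242.9] 170.5
tart [ 618.4 -242.7] 61.1
can [464.4 -57.2] 46.7
ring [462.9 -58.1] 69.6
knob [646.  245.2] 39.3
lid [639.7 239.6] 216.2
bowl [ 451.9 -227.8] 75.2
wide [417.5 210.3] 53.4
```

The tartlet is upright and centred in the dish (within about 1 mm), and the ring is still round the can. Now the lid knob at (645.8, 244.6).

arm_command([
  {"linear": [-0.003, 0.02, 0], "turn": 0},
  {"linear": [-0.005, 0.04, 0], "turn": 0},
  {"linear": [-0.005, 0.045, 0], "turn": 0},
  {"linear": [-0.005, 0.045, 0], "turn": 0},
  {"linear": [-0.005, 0.04, 0], "turn": 0},
  {"linear": [-0.003, 0.025, 0], "turn": 0},
  {"linear": [0, 0.0125, 0], "turn": 0},
  {"linear": [0, 0, 0], "turn": 0},
  {"linear": [0, 0, 0], "turn": 0},
])

```text
t: 21.95
ee_pos: [645.1, 242.8, 110.9]
orientation: [-0.001, -3.141, 0.001]
ft_force: [-0.2, 0.2, 0.3]
width: 74.4
grasp_force: 0.0
```

arm_command([
  {"linear": [0, 0, 0.01], "turn": 0},
  {"linear": [0, 0, 0.02], "turn": 0},
  {"linear": [0, 0, 0.02], "turn": 0},
  {"linear": [0, 0, 0.015], "turn": 0},
  {"linear": [0, 0, 0.01], "turn": 0},
  {"linear": [0, 0, 0.005], "turn": 0},
  {"linear": [0, 0, 0], "turn": 0},
  {"linear": [0, 0, 0], "turn": 0},
])

```text
t: 22.75
ee_pos: [645.8, 244.6, 31.8]
orientation: [-0.0, 3.141, 0.0]
ft_force: [0.0, -0.3, 0.0]
width: 74.6
grasp_force: 0.0
```

```bash
python3 - <<'E'
from h import *
for _ in range(2):
  s=cam('scene','lid1.png');o=ctrl.get_obs();print(o['t'],o['ee_pos'],o['ft_force'])
E
```

```text
22.8 [645.969182   244.71007825  32.09504029] [-0.02329616 -0.30031182  0.7820794 ]
22.85 [645.98466584 244.77097738  32.19612721] [ 0.98519613  0.74578896 -1.15400008]
```

arm_command([
  {"linear": [0, 0, 0.006], "turn": 0},
  {"linear": [0, 0, 0.008], "turn": 0},
  {"linear": [0, 0, 0.006], "turn": 0},
  {"linear": [0, 0, 0.004], "turn": 0},
  {"linear": [0, 0, 0.002], "turn": 0},
  {"linear": [0, 0, 0], "turn": 0},
  {"linear": [0, 0, 0], "turn": 0},
])

```text
t: 23.55
ee_pos: [645.5, 244.6, 5.3]
orientation: [-0.0, 3.141, 0.0]
ft_force: [0.7, -0.3, -0.6]
width: 74.4
grasp_force: 0.0
```

arm_command([
  {"linear": [0, 0, 0], "turn": 0},
  {"linear": [0, 0, 0], "turn": 0},
  {"linear": [0, 0, 0], "turn": 0},
  {"linear": [0, 0, 0], "turn": 0},
  {"linear": [0, 0, 0], "turn": 0},
  {"linear": [0, 0, 0], "turn": 0},
  {"linear": [0, 0, 0], "turn": 0},
  {"linear": [0, 0, 0], "turn": 0},
], jaw=-1)

```text
t: 24.35
ee_pos: [645.3, 244.5, 5.3]
orientation: [-0.0, 3.142, -0.0]
ft_force: [-0.7, 0.3, 0.8]
width: 29.5
grasp_force: 30.0
```

Knob gripped (29.5 mm). Lift.

arm_command([
  {"linear": [0, 0, -0.003], "turn": 0},
  {"linear": [0, 0, -0.008], "turn": 0},
  {"linear": [0, 0, -0.015], "turn": 0},
  {"linear": [0, 0, -0.018], "turn": 0},
  {"linear": [0, 0, -0.018], "turn": 0},
  {"linear": [0, 0, -0.01], "turn": 0},
  {"linear": [0, 0, -0.006], "turn": 0},
  {"linear": [0, 0, -0.002], "turn": 0},
  {"linear": [0, 0, 0], "turn": 0},
  {"linear": [0, 0, 0], "turn": 0},
])

```text
t: 25.35
ee_pos: [644.8, 244.3, 84.5]
orientation: [0.0, -3.14, 0.001]
ft_force: [1.6, 0.1, -3.0]
width: 29.4
grasp_force: 30.0
```

```bash
python3 - <<'E'
from h import *
s=cam('scene');o=ctrl.get_obs();print(o['t'],o['ee_pos'],o['ft_force'],o['moment'],o['width'])
f=s['frame'].max(2).astype(int);w=f[130:225,340:450];w=((w>60)*255).astype(np.uint8)
cs,_=cv2.findContours(w,cv2.RETR_EXTERNAL,cv2.CHAIN_APPROX_NONE);c=max(cs,key=cv2.contourArea)[:,0]+[340,130]
c=c[(c[:,1]>c[:,1].min()+18)].astype(float)
for z in (78,80,82,84,86): C,R=circ(s,c,z);print(z,C.round(1),2*R)
E
```

```text
25.4 [644.79213573 244.30273692  84.39038601] [-0.77106087  0.60657403 -3.01916087] [0.01885802 0.01015301 0.01496508] 29.158232786269696
78 [643.3 246. ] 180.1553524100904
80 [644.5 242.7] 179.631740270672
82 [645.8 239.4] 179.10812813124625
84 [647.  236.1] 178.58451599182615
86 [648.2 232.8] 178.06090385241112
```

arm_command([
  {"linear": [0.0024, -0.01, 0], "turn": 0},
  {"linear": [0.0024, -0.02, 0], "turn": 0},
  {"linear": [0.0024, -0.03, 0], "turn": 0},
  {"linear": [0.0024, -0.04, 0], "turn": 0},
  {"linear": [0.0024, -0.045, 0], "turn": 0},
  {"linear": [0.0024, -0.045, 0], "turn": 0},
  {"linear": [0.0024, -0.045, 0], "turn": 0},
  {"linear": [0.0024, -0.045, 0], "turn": 0},
  {"linear": [0.0024, -0.045, 0], "turn": 0},
  {"linear": [0.0024, -0.045, 0], "turn": 0},
])

```text
t: 26.4
ee_pos: [619.9, -128.7, 85.2]
orientation: [-0.001, -3.141, 0.0]
ft_force: [0.5, -0.5, -2.7]
width: 29.4
grasp_force: 30.0
```

arm_command([
  {"linear": [0.0024, -0.04, 0], "turn": 0},
  {"linear": [0, -0.03, 0], "turn": 0},
  {"linear": [0, -0.022, 0], "turn": 0},
  {"linear": [0, -0.0154, 0], "turn": 0},
  {"linear": [0, -0.01, 0], "turn": 0},
  {"linear": [0, 0, 0], "turn": 0},
  {"linear": [0, 0, 0], "turn": 0},
  {"linear": [0, 0, 0], "turn": 0},
])

```text
t: 27.2
ee_pos: [619.0, -241.7, 85.2]
orientation: [0.002, -3.141, -0.001]
ft_force: [-0.8, -0.0, -2.7]
width: 29.3
grasp_force: 30.0
```

arm_command([
  {"linear": [0, 0, 0.005], "turn": 0},
  {"linear": [0, 0, 0.01], "turn": 0},
  {"linear": [0, 0, 0.008], "turn": 0},
  {"linear": [0, 0, 0.004], "turn": 0},
  {"linear": [0, 0, 0.002], "turn": 0},
  {"linear": [0, 0, 0], "turn": 0},
  {"linear": [0, 0, 0], "turn": 0},
])

```text
t: 27.9
ee_pos: [619.2, -243.0, 56.4]
orientation: [-0.0, 3.141, -0.0]
ft_force: [0.9, 0.0, -2.2]
width: 29.5
grasp_force: 30.0
```

```bash
python3 - <<'E'
from h import *
for _ in range(3):
  s=cam('scene','lid2.png');o=ctrl.get_obs();print(o['t'],o['ee_pos'],o['ft_force'],o['width'])
E
```

```text
27.95 [ 619.29514971 -243.04034875   56.55611788] [ 0.18879534 -0.44471158 -3.13511419] 29.28692631964631
28.0 [ 619.29554966 -243.07616734   56.63994237] [ 0.15806315 -0.17901774 -2.89807423] 29.410688412685232
28.05 [ 619.28514839 -243.06753257   56.68324343] [ 0.43779431 -0.75382502 -2.13218537] 29.643764085084904
```

arm_command([
  {"linear": [0, 0, 0.003], "turn": 0},
  {"linear": [0, 0, 0.003], "turn": 0},
  {"linear": [0, 0, 0.002], "turn": 0},
  {"linear": [0, 0, 0], "turn": 0},
  {"linear": [0, 0, 0], "turn": 0},
])

```text
t: 28.55
ee_pos: [619.0, -242.9, 48.1]
orientation: [0.0, -3.141, -0.0]
ft_force: [-0.3, -0.5, -3.2]
width: 29.3
grasp_force: 30.0
```

arm_command([
  {"linear": [0, 0, 0.001], "turn": 0},
  {"linear": [0, 0, 0], "turn": 0},
])

```text
t: 28.75
ee_pos: [619.2, -243.0, 47.8]
orientation: [-0.0, 3.141, -0.0]
ft_force: [-2.0, 0.7, 2.2]
width: 29.2
grasp_force: 30.0
```

arm_command([
  {"linear": [0, 0, 0.0005], "turn": 0},
  {"linear": [0, 0, 0], "turn": 0},
])

```text
t: 28.95
ee_pos: [619.1, -242.9, 47.8]
orientation: [-0.0, 3.141, -0.0]
ft_force: [-2.3, 1.4, 6.1]
width: 29.6
grasp_force: 30.0
```

The lid is seated at the expected height (force 6 N). Release, rise and clear away.

arm_command([
  {"linear": [0, 0, 0], "turn": 0},
  {"linear": [0, 0, 0], "turn": 0},
  {"linear": [0, 0, 0], "turn": 0},
  {"linear": [0, 0, 0], "turn": 0},
  {"linear": [0, 0, -0.002], "turn": 0},
  {"linear": [0, 0, -0.008], "turn": 0},
  {"linear": [0, 0, -0.02], "turn": 0},
  {"linear": [0, 0, -0.03], "turn": 0},
  {"linear": [0, 0, -0.03], "turn": 0},
  {"linear": [0, 0, -0.02], "turn": 0},
], jaw=0.5)

```text
t: 29.95
ee_pos: [620.0, -243.3, 159.8]
orientation: [-0.0, 3.139, -0.002]
ft_force: [0.4, 0.1, -0.7]
width: 66.1
grasp_force: 0.0
```

arm_command([
  {"linear": [0, 0.02, 0], "turn": 0},
  {"linear": [0, 0.04, 0], "turn": 0},
  {"linear": [0, 0.045, 0], "turn": 0},
  {"linear": [0, 0.045, 0], "turn": 0},
  {"linear": [0, 0.045, 0], "turn": 0},
  {"linear": [0, 0.045, 0], "turn": 0},
  {"linear": [0, 0.045, 0], "turn": 0},
  {"linear": [0, 0.045, 0], "turn": 0},
  {"linear": [0, 0.045, 0], "turn": 0},
  {"linear": [0, 0.045, 0], "turn": 0},
])

```text
t: 30.95
ee_pos: [617.2, 179.8, 155.7]
orientation: [0.001, -3.14, 0.0]
ft_force: [0.2, -0.3, 0.3]
width: 66.2
grasp_force: 0.0
```

arm_command([
  {"linear": [0, 0.03, 0], "turn": 0},
  {"linear": [0, 0.01, 0], "turn": 0},
  {"linear": [0, 0, 0], "turn": 0},
  {"linear": [0, 0, 0], "turn": 0},
])

```text
t: 31.35
ee_pos: [618.2, 216.4, 156.1]
orientation: [0.0, -3.14, 0.001]
ft_force: [0.3, 0.4, -0.6]
width: 65.8
grasp_force: 0.0
```

```bash
python3 - <<'E'
from h import *
def f1(d,name,mask,z):
    cs,_=cv2.findContours(mask.astype(np.uint8)*255,cv2.RETR_EXTERNAL,cv2.CHAIN_APPROX_NONE)
    if not cs: return print(name,None)
    c=max(cs,key=cv2.contourArea);C,R=circ(d,c[:,0].astype(float),z);e=cv2.fitEllipse(c);print(name,C.round(1),round(2*R,1),np.round(e[0],1))
def W(f,u,v,r):
    w=np.zeros(f.shape[:2],np.uint8);cv2.circle(w,(u,v),r,1,-1);return w>0
o=ctrl.get_obs();print(o['t'],o['ee_pos'].round(1),o['ft_force'].round(1),o['width'])
d=cam('top','end.png');f=d['frame'].astype(int);g=f.min(2);M=f.max(2)
f1(d,'lid',(M>60)&W(f,346,154,45),45)
f1(d,'knob',(g>150)&W(f,348,149,12),90)
f1(d,'ring',(M>60)&W(f,272,220,20),28)
f1(d,'can',(g>150)&W(f,272,220,12),40)
f1(d,'bowl',(M>70)&W(f,340,224,20),30)
s=cam('scene','ends.png');f=s['frame'].astype(int)
f1(s,'slid',(f.max(2)>50)&W(f,283,282,52),45)
df=f[:,:,2]-f[:,:,0]; print('yellow under glass',((df>40)&(f[:,:,1]>.55*f[:,:,2])&W(f,283,280,40)).sum())
for nm,(u,v,r,z) in dict(wide=(326,167,18,36),can=(272,214,9,40),ring=(272,222,18,10)).items(): f1(s,'s'+nm,(f.min(2)>(180 if nm!='ring' else 60))&W(f,u,v,r),z)
E
```

```text
31.35 [618.2 216.4 156.1] [ 0.3  0.4 -0.6] 65.80243583258095
lid [ 620.  -243.7] 177.0 [344.8 157.3]
knob [ 627.4 -246.7] 53.5 [348.4 148.3]
ring [462.8 -58.1] 69.8 [271.6 220.3]
can [464.3 -56.8] 47.4 [270.9 218.9]
bowl [ 451.9 -227.8] 75.2 [340.  223.9]
slid [ 617.  -242.3] 185.9 [282.1 281.8]
yellow under glass 249
swide None
scan [464.8 -63.3] 41.8 [271.8 213.8]
sring [456.1 -52. ] 97.6 [271.7 220.8]
```

The lid sits concentric with the dish (620, −243.7 against 619.3, −242.9, diameter 177). The ring and can are in place and the other things haven't moved. I'll hand in.

```bash
python3 -c "
from workcell import ctrl
print(ctrl.close_job())"
```

```text
the job is handed in; nothing more can be done
None
```

Job handed in at about 31 s: the ring lies round the small can on the counter, the tartlet stands in the middle of the brown dish, and the lid is on, centred to within about 1 mm; the wide can and strainer were not re-measured at the end, but the arm never gripped or moved against either.

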